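Wedge a rocking drawer unit on the lab bench

TASK

The little white drawer unit on the bench rocks because one foot is too short. Press down on the orange sticker over that foot to feel it rock and let it come back, then push the green wedge along the bench, thin end first, under the short foot until it is snug, so that the unit stands level and no longer rocks. Finish while holding a firm press with the fingertips on the sticker; nothing is to be picked up, the unit stays where it stands, and the other things on the bench are left alone.

Things in the scene. Friction and masses are not known exactly. Their poses are not given: they have to be found in the camera images.
- cabinet: Loose white drawer unit, 1.6 to 2.4 kg, level at the start. Body 200 (x) by 260 (y) by 78 mm on four black domed feet 24 mm across at x = +-80, y = +-110; underside 22 mm, flat top 100 mm above the bench. Origin: centre of its footprint at bench height, z up, drawers face +x. A bin of tubes on top (120 by 160, centred at -35, -45) rises 55 mm more. Pushed sideways it slides at about 10 N.
- press_spot (a point): Centre of the orange sticker (24 mm) on the unit's top, at x = +80, y = +110 mm of the unit, 100 mm above the bench, right above the short foot. A push down of 2 N (soft touch) to 6 N (stiff fingertip that drags) tips the unit about a diagonal until the short foot meets the bench, 4 to 8 mm lower; let go, it comes back. The final press belongs here: about 10 N. Axes as the unit's.
- foot_spot (a point): Point at bench height below the middle of the short foot (24 mm across, x = +80, y = +110 mm of the unit). The foot hangs 4 to 8 mm above the bench, differing each time and not told; the unit rests on the other three. Snug, the wedge's thin end is 12 to 37 mm past the foot's middle. Axes as the unit's.
- wedge: Loose green wedge, 80 g, 100 mm long (x), 50 wide (y), flat underside, top sloping from 18 mm high (x = -50) to 2 mm (x = +50). Origin: centre of its underside. It lies off the unit's +y side, pointing roughly along the unit's -y. It slides with under 1 N; once it takes up the short foot the push rises quickly past 3 N; pushed much further it lifts the unit out of level.
- wedge_tip (a point): Middle of the wedge's thin edge, at bench height; axes as the wedge's. At the start 40 to 80 mm short of the short foot's rim, up to about 20 mm off its line, the wedge up to 0.15 rad askew.
- wedge_back (a point): Middle of the wedge's thick end face, 9 mm above the bench; axes as the wedge's (x points to the thin end).
- marker: Bystander: white marker pen with red cap, 110 mm long (x), 13 mm thick, lying on the bench beside the wedge, towards the unit's -x. Origin: centre of its underside.
- tube_rack: Bystander: blue rack with small capped tubes, 50 by 110 by 30 mm (tubes to 40), left of the robot, near it. Origin: centre of its underside.
- cooler_a: Bystander: orange round foam cooler, 96 mm across, 87 mm high. Origin: centre of its underside.
- cooler_b: Bystander: a second orange cooler, same size.
- cooler_open: Bystander: open purple cooler, 96 mm across, 50 mm high (62 with its tubes). Origin: centre of its underside.
- cooler_lid: Bystander: purple lid lying on the bench, 96 mm across, 42 mm high. Origin: centre of its underside.
- bottle: Bystander: amber jar with blue cap, 60 mm across, 85 mm high. Origin: centre of its underside.
Things that resemble listed ones, but are neither listed nor needed, are in the scene too. Of the things that look like the wedge, take the one that is nearest to the robot's base at the start.

How it is judged (in metres and radians):
On the way, in this order (a step that is already met when the one before it is completed fails the run):
1. the fingers press the sticker corner down so that the unit rocks (contact force between the fingers and cabinet above 1.5 N and angle between cabinet's own z axis and vertical above 0.02 rad and horizontal distance between the grasp point and press_spot below 0.05 m), for 0.1 s.
2. the wedge, flat on the bench, bears against the short foot with the unit level (contact force between wedge and cabinet above 0.3 N and angle between cabinet's own z axis and vertical below 0.012 rad and horizontal distance between wedge_tip and foot_spot below 0.06 m), for 0.1 s.
At the end, for the whole second after the job is handed in: Fingers press the sticker (grasp point within 50 mm in plan) with over 6 N; under it the unit is level within 0.012 rad, at rest, within 30 mm of its start; the wedge lies flat (0.06 rad), carries over 0.5 N of the unit, its thin edge within 60 mm of the short foot's middle (contact force between the fingers and cabinet above 6 N and horizontal distance between the grasp point and press_spot below 0.05 m and angle between cabinet's own z axis and vertical below 0.012 rad and contact force between wedge and cabinet above 0.5 N and angle between wedge's own z axis and vertical below 0.06 rad and horizontal distance between wedge_tip and foot_spot below 0.06 m and linear speed of each of cabinet, wedge below 0.01 m/s and distance of cabinet from where it was at the start of the episode below 0.03 m); the arm keeps its last pose, push and grip.
It fails at once if the wedge is lifted off the bench or tipped (height (world z) of wedge above 0.012 m or angle between wedge's own z axis and vertical above 0.3 rad).
It fails at once if the drawer unit is lifted, tipped over or shoved more than 30 mm (height (world z) of cabinet above 0.012 m or angle between cabinet's own z axis and vertical above 0.15 rad or distance of cabinet from where it was at the start of the episode above 0.03 m).
It fails at once if a bystander (cooler, lid, jar, pen, tube rack) is moved more than 30 mm (distance of any of cooler_a, cooler_b, cooler_open, cooler_lid, bottle, marker, tube_rack from where it was at the start of the episode above 0.03 m).
It also fails if it takes over 59 s, if anything falls off the work surface, if the arm or the gripper's body presses on something with over 40 N, if the wrist force passes 120 N, or if a joint passes its speed limit or range.

ROBOT

A 7-joint arm with a two-finger parallel gripper is mounted at the origin on the work surface. World frame = base frame: x ahead of the robot, y to its left, z up, the work surface at z = 0. Lengths are in mm, angles in rad, forces in N, time in s.
With the tool pointing down it reaches from about 425 to 950 mm from the base axis. Payload 4.7 kg.
Tool frame: the origin (TCP) lies on the centre line of the jaws, within the pads' length; the fingertips stand manip.tcp_to_tips ahead of it and the grasp point (between the pads) lies 8 mm behind it (manip.tcp_to_tips is the distance from the TCP to the fingertips, in mm); z points along the fingers, y is the direction in which the jaws open and shut (so a half turn about z gives the same grasp; the last joint's range is limited). The gripper opens to 87 mm and grips with 3 to 60 N. Pads are 19 mm wide; open, the fingers measure 117 mm over their backs; the gripper's body (75 mm by 190 mm) begins 51 mm behind the grasp point.
Start: joints at [-1.281, 0.469, -0.049, 1.532, 0.024, 1.141, -0.082], TCP at [211.523, 641.02, 233.573] pointing down, gripper open.
Joint ranges: [-2.59, 2.59], [-0.33, 1.99], [-1.39, 1.29], [0.1, 2.45], [-1.04, 4.18], [0.21, 1.99], [-2.66, 2.66]. Speed limits (rad/s): [2.57, 2.57, 3.14, 3.14, 3.14, 3.14, 3.14].

INTERFACE

Orientations are given as a unit quaternion [x, y, z, w].
In Python, from workcell import manip gives the robot as it stands.
- The arm moves only by the tool move_arm, never from a script. Its arguments are lists of equal length, an entry for each row: "travel": the shift along the tool's x, y, z in cm, a list of three; "delta_rot": the turn, a rotation vector about the tool's x, y, z in rad, a list of three. In form: {"travel": [[dx, dy, dz], ...], "delta_rot": [[wx, wy, wz], ...]}. A call has 1 to 12 rows; each row shifts and turns the commanded pose from where the row before left it, along the tool's axes as they then stand; what a row does not reach is not made up. A row lasts 1/10 s, in which the tool goes at most 50 mm and 8.59 degrees, less where a joint would pass 70% of its speed; a pose out of reach is approached as far as the arm can. A call is refused whole if a number of a shift passes 5 or a number of a turn 0.15, either way. A call with a gripper value outside its range is refused whole. "grip" is the finger opening in cm, from 0 to 8.7, set as the call begins (left out, the last holds). The fingers move at their own pace and stop on an object; the grip force is fixed at half the most. Time passes only in rows, so rows that do not move let the fingers close. It gives the time, the measured TCP pose, the force and the opening at its end, in the units of the state.
- manip.state(): the state, without advancing time (a new reading comes with each control period).
- manip.read_camera(name): name is "side" or "top"; returns a dict with "img" (400x640x3 uint8, blue, green, red), "depth" (400x640 float32, mm along the optical axis (not along the pixel's ray), 0 where there is no reading), "fov_y" (degrees; the focal length in pixels is half the picture's height over the tangent of half this angle, whatever the lens; pixels are square), "cx", "cy" (the principal point, pixels), "dist_coeffs" ([k1, k2, p1, p2, k3] as OpenCV has them; the pictures are not rectified), "R" (3x3) and "t" (3): a world point X has camera coordinates R X + t. Camera axes: x right, y down, z forward; pixel columns grow to the right and rows downward; lengths in mm; the calibration is good to about 2 mm. A picture is of the moment at which its call begins.
- manip.hand_in(): hands the job in, once; it reports no verdict.
The state is a dict: "time_s": time; "joints": joint angles; "joint_velocities": joint speeds; "joint_torque": joint torques, N m; "ee_pos": TCP position; "eef_rot": TCP orientation; "force": force on the tool from outside, world axes, zero at the start; "ft_torque": the same for the moment, N m; "finger_gap": finger opening in mm.
Only numpy, scipy, OpenCV 4.12 (cv2) and the standard library are available. Lean on these libraries where they do the work, as an engineer would, in place of code of your own. Each camera call takes 0.05 s, during which the arm holds its last target. There are 200 camera calls.

## Working session

There is one attempt and no reset: what is moved stays moved. The work goes in short steps, Python scripts to look and compute and a tool call to move; the robot and the scene stay as the last step left them, time stands still between calls to the robot, and variables do not carry over. Pictures are saved under pics/ and viewed, about 8 in all and at most 12, crops included, and the job is handed in when it is done.

Besides the shell and the picture viewer there is one more tool, called after ">>>" by a JSON object that holds its "name" and its "arguments". move_arm: Moves the arm, as the interface text tells. Its arguments: {"type":"object","properties":{"travel":{"type":"array","items":{"type":"array","items":{"type":"number"}}},"delta_rot":{"type":"array","items":{"type":"array","items":{"type":"number"}}},"grip":{"type":"number"}},"required":["travel","delta_rot"]}

```bash
mkdir -p pics
cat > h.py <<'E'
import numpy as np, cv2
from workcell import manip
def cam(n):
    c=manip.read_camera(n); f=200/np.tan(np.radians(c["fov_y"])/2)
    c["K"]=np.array([[f,0,c["cx"]],[0,f,c["cy"]],[0,0,1.]]); c["D"]=np.array(c["dist_coeffs"],float)
    c["R"]=np.array(c["R"]);c["t"]=np.array(c["t"]);return c
def plane(c,px,z):
    u=cv2.undistortPoints(np.array(px,float).reshape(-1,1,2),c["K"],c["D"]).reshape(-1,2)
    d=np.c_[u,np.ones(len(u))]@c["R"]; o=-c["R"].T@c["t"]
    return o+d*((z-o[2])/d[:,2])[:,None]
def proj(c,X):
    return cv2.projectPoints(np.array(X,float).reshape(-1,1,3),cv2.Rodrigues(c["R"])[0],c["t"],c["K"],c["D"])[0].reshape(-1,2)
E
python3 - <<'E'
from h import *
for n in("top","side"):
    c=cam(n); cv2.imwrite(f"pics/{n}0.png",c["img"]); print(n,-c["R"].T@c["t"],c["R"].round(2).tolist(),c["fov_y"])
    h=cv2.cvtColor(c["img"],cv2.COLOR_BGR2HSV)
    for nm,lo,hi in(("green",(40,80,40),(85,255,255)),("orange",(5,130,120),(20,255,255))):
        m=cv2.inRange(h,lo,hi); k,_,s,ce=cv2.connectedComponentsWithStats(m)
        for i in range(1,k):
            if s[i,4]>25: print(nm,s[i],ce[i].round(1),plane(c,[ce[i]],0 if nm=="green" else 100).round()[0])
print(manip.tcp_to_tips,manip.state())
E
```

```text
top [ 376.85480144   -5.88352346 1083.14389845] [[0.0, -1.0, -0.02], [-0.98, 0.0, -0.17], [0.17, 0.01, -0.98]] 54.48178733809261
green [255 120  26  37 591] [267.2 137.8] [760. 163.   0.]
green [197 127  39  30 573] [215.7 141.3] [750. 316.   0.]
green [243 167  38  23 610] [261.3 178.4] [637. 177.   0.]
orange [  0  96  54  92 931] [ 36.9 147.2] [707. 797. 100.]
orange [408 118  34  33 790] [425.2 132.8] [ 737. -273.  100.]
orange [ 19 200  33   5  91] [ 36.4 201.9] [552. 777. 100.]
orange [349 203   5   9  32] [351.2 206.7] [538. -73. 100.]
orange [357 203   5  15  56] [359.  210.4] [528. -93. 100.]
orange [383 206   4   7  26] [384.5 209.2] [ 531. -158.  100.]
orange [390 207   6  17  66] [392.5 214.8] [ 517. -178.  100.]
orange [365 212   5  14  55] [366.9 218.5] [ 507. -112.  100.]
orange [339 219   5  13  50] [340.8 225.1] [491. -46. 100.]
orange [143 221  34  36 964] [159.3 238.2] [457. 421. 100.]
orange [372 220   6  17  67] [374.4 228.1] [ 483. -131.  100.]
orange [346 226   6  16  64] [348.4 233.5] [469. -65. 100.]
orange [380 231   5  15  58] [382.1 237.8] [ 458. -150.  10
[... 1102 characters left out ...]
087094,  0.46938239, -0.04860811,  1.53352986,  0.02407337,
        1.14102225, -0.08227644]), 'joint_velocities': array([ 1.04497845e-03, -3.96225557e-05, -8.10611308e-04, -2.52861865e-03,
        1.11467432e-03,  2.03714603e-04, -4.90067768e-05]), 'joint_torque': array([ 8.47234260e-04, -5.09166706e+01, -8.09853198e-02, -2.36829346e+01,
       -6.14172639e-02,  3.43962538e-02,  5.29424278e-05]), 'ee_pos': array([211.39248386, 640.51096186, 232.60871774]), 'eef_rot': array([ 1.58712532e-01,  9.87324445e-01, -8.69993137e-04, -1.24465508e-04]), 'force': array([-0.22415819,  0.38328571, -0.31386636]), 'ft_torque': array([-0.03986685,  0.00956396,  0.00395788]), 'finger_gap': 87.32216985976876}
```

View pics/top0.png

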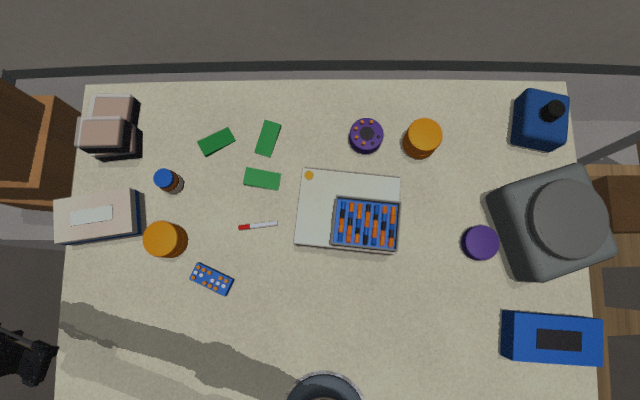

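View pics/side0.png

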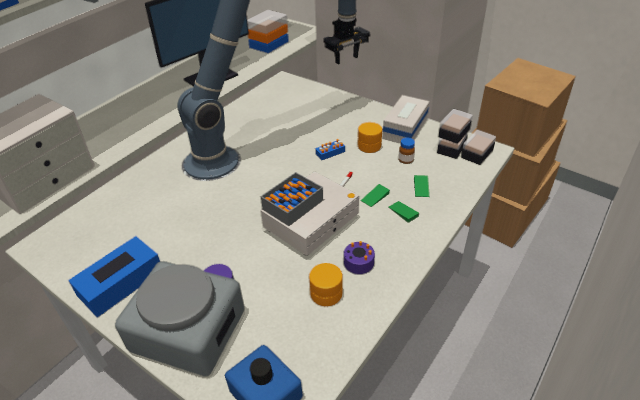

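Three green wedge-like things show in the top view, at (267,138), (216,141) and (261,178). Their distances from the base are 777, 814 and 661 mm. The one at (261,178) is nearest, lies off the unit's sticker side and has the marker beside it, so it fits the description. I'll confirm it in a crop.

```bash
cat >> h.py <<'E'
def quad(c,m,z):
    cs,_=cv2.findContours(m,cv2.RETR_EXTERNAL,cv2.CHAIN_APPROX_NONE)
    k=max(cs,key=cv2.contourArea)[:,0].astype(float)
    P=plane(c,k,z)[:,:2]; return k,P,cv2.minAreaRect(P.astype(np.float32))
def green(c,box):
    h=cv2.cvtColor(c["img"],cv2.COLOR_BGR2HSV); m=cv2.inRange(h,(40,80,30),(85,255,255)); z=np.zeros_like(m)
    x0,y0,x1,y1=box; z[y0:y1,x0:x1]=m[y0:y1,x0:x1]; return z
E
python3 - <<'E'
from h import *
c=cam("top"); h=cv2.cvtColor(c["img"],cv2.COLOR_BGR2HSV)
cv2.imwrite("pics/crop1.png",cv2.resize(c["img"][110:260,220:410],None,fx=4,fy=4,interpolation=cv2.INTER_CUBIC))
m=green(c,(235,160,290,200)); k,P,r=quad(c,m,8); print("wedge",r,cv2.boxPoints(r).round())
ap=cv2.approxPolyDP(k.astype(np.int32),3,True)[:,0]; print("poly",ap.tolist(),[plane(c,[a],8).round()[0][:2].tolist() for a in ap])
m=cv2.inRange(h,(10,60,120),(28,255,255)); m[:, :300]=0; m[:,320:]=0; m[:165]=0; m[185:]=0
y,x=np.nonzero(m); print("sticker",x.mean(),y.mean(),len(x),plane(c,[(x.mean(),y.mean())],100))
# unit top: depth-based height
d=c["depth"]; f=c["K"][0,0]; v,u=np.mgrid[150:270,280:420]; p=cv2.undistortPoints(np.c_[u.ravel(),v.ravel()].astype(float)[:,None],c["K"],c["D"])[:,0]
X=(np.c_[p,np.ones(len(p))]*d[150:270,280:420].reshape(-1,1)-c["t"])@c["R"]
hm=(X[:,2]>85).reshape(v.shape).astype(np.uint8)*255; M=np.zeros_like(m); M[150:270,280:420]=hm
S=X[(X[:,2]>90)&(X[:,2]<108)]; r=cv2.minAreaRect(S[:,:2].astype(np.float32)); print("cab3d",r,cv2.boxPoints(r).round(),np.median(S[:,2]))
c=cam("side");cv2.imwrite("pics/crops.png",cv2.resize(c["img"][160:260,250:450],None,fx=4,fy=4,interpolation=cv2.INTER_CUBIC))
m=green(c,(355,180,391,210)); k,P,r=quad(c,m,8); print("wedge side",r,cv2.boxPoints(r).round())
h=cv2.cvtColor(c["img"],cv2.COLOR_BGR2HSV);m=cv2.inRange(h,(10,80,120),(28,255,255)); m[:, :342]=0; m[:,358:]=0; m[:190]=0; m[201:]=0
y,x=np.nonzero(m); print("sticker",x.mean(),y.mean(),len(x),plane(c,[(x.mean(),y.mean())],100))
E
```

```text
wedge ((635.9674072265625, 175.5663604736328), (102.59078979492188, 50.43291091918945), 79.81749725341797) [[602. 130.]
 [652. 121.]
 [670. 222.]
 [620. 231.]]
poly [[246, 167], [244, 184], [277, 189], [280, 174]] [[669.0, 221.0], [619.0, 225.0], [604.0, 130.0], [648.0, 123.0]]
sticker 308.5138888888889 174.81944444444446 72 [[622.36725894  37.0468615  100.        ]]
cab3d ((530.8193359375, -64.23910522460938), (260.4635009765625, 203.22886657714844), 83.57743072509766) [[ 415. -182.]
 [ 617. -205.]
 [ 646.   54.]
 [ 444.   77.]] 100.54358430753845
wedge side ((640.1587524414062, 176.18931579589844), (117.34437561035156, 56.78816223144531), 86.11538696289062) [[608. 120.]
 [665. 116.]
 [672. 233.]
 [616. 237.]]
sticker 350.875 195.0 32 [[623.79593244  38.4927318  100.        ]]
```

View pics/crop1.png

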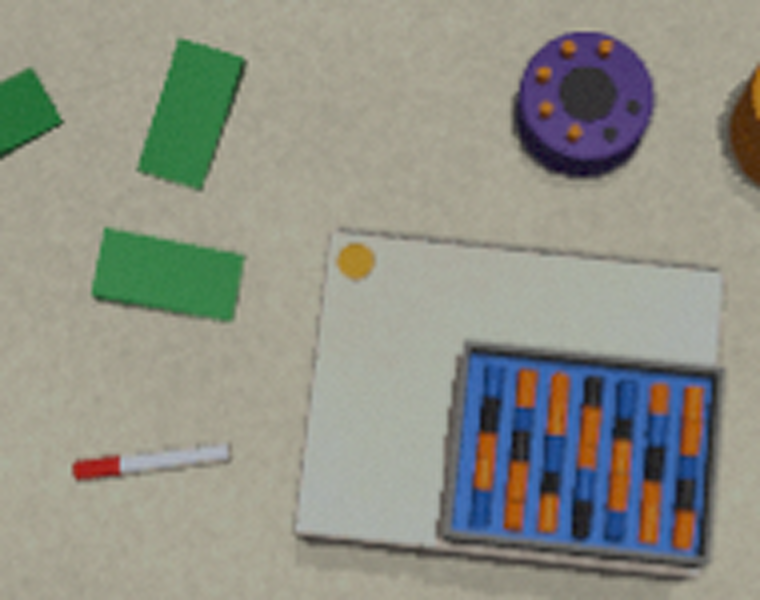

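View pics/crops.png

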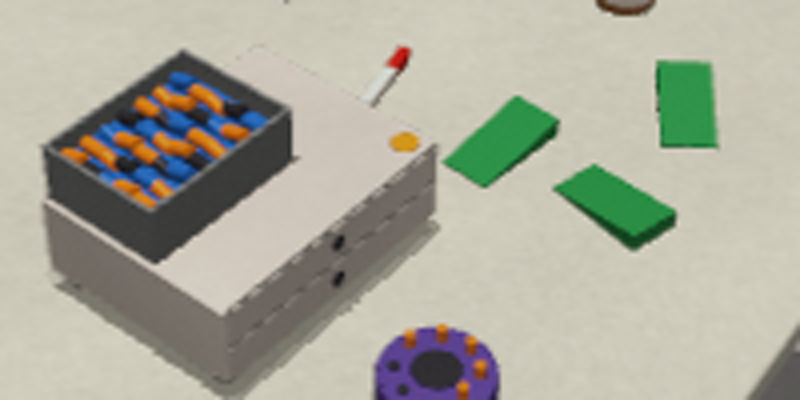

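The crops confirm it: the wedge at crop (170,275), with its thin end towards the unit and the sticker at crop (356,262). The pen lies below it at crop (150,462). Sticker/foot is at about (623,37), unit yaw is −6.4°, and the wedge tip is at about (628,126). I'll turn so that tool x = unit +y and tool y = unit +x.

>>> {"name": "move_arm", "arguments": {"travel": [[0,0,0],[0,0,0],[0,0,0],[0,0,0],[0,0,0],[0,0,0],[0,0,0],[0,0,0],[0,0,0],[0,0,0],[0,0,0]], "delta_rot": [[0,0,0.1365],[0,0,0.1365],[0,0,0.1365],[0,0,0.1365],[0,0,0.1365],[0,0,0.1365],[0,0,0.1365],[0,0,0.1365],[0,0,0.1365],[0,0,0.1365],[0,0,0]], "grip": 1.5}}

```text
time_s: 1.3
ee_pos: [211.3, 640.9, 233.3]
eef_rot: [0.746, 0.666, -0.0, 0.0]
force: [0.1, 1.0, 0.1]
finger_gap: 16.1
```

>>> {"name": "move_arm", "arguments": {"travel": [[-2.77,2.38,0],[-2.77,2.38,0],[-2.77,2.38,0],[-2.77,2.38,0],[-2.77,2.38,0],[-2.77,2.38,0],[-2.77,2.38,0],[-2.77,2.38,0],[-2.77,2.38,0],[-2.77,2.38,0]], "delta_rot": [[0,0,0],[0,0,0],[0,0,0],[0,0,0],[0,0,0],[0,0,0],[0,0,0],[0,0,0],[0,0,0],[0,0,0]]}}

```text
time_s: 2.3
ee_pos: [417.4, 337.7, 233.7]
eef_rot: [0.745, 0.667, 0.0, -0.0]
force: [0.9, 0.4, -0.4]
finger_gap: 14.8
```

>>> {"name": "move_arm", "arguments": {"travel": [[-2.77,2.38,0],[-2.77,2.38,0],[-2.77,2.38,0],[-2.77,2.38,0],[-2.77,2.38,0],[-2.77,2.38,0],[-2.77,2.38,0],[-2.77,2.38,0],[-2.77,2.38,0],[-2.77,2.38,0],[0,0,0],[0,0,0]], "delta_rot": [[0,0,0],[0,0,0],[0,0,0],[0,0,0],[0,0,0],[0,0,0],[0,0,0],[0,0,0],[0,0,0],[0,0,0],[0,0,0],[0,0,0]]}}

```text
time_s: 3.5
ee_pos: [622.0, 36.1, 233.2]
eef_rot: [0.746, 0.666, -0.0, -0.0]
force: [-0.2, 1.1, 0.7]
finger_gap: 15.2
```

>>> {"name": "move_arm", "arguments": {"travel": [[0,0,2],[0,0,3],[0,0,3],[0,0,2.5],[0,0,0.8],[0,0,0],[0,0,0]], "delta_rot": [[0,0,0],[0,0,0],[0,0,0],[0,0,0],[0,0,0],[0,0,0],[0,0,0]], "grip": 0}}

```text
time_s: 4.2
ee_pos: [622.7, 37.7, 121.7]
eef_rot: [0.745, 0.667, 0.001, 0.0]
force: [-0.1, -0.4, 0.7]
finger_gap: 1.0
```

>>> {"name": "move_arm", "arguments": {"travel": [[0,0,0.2],[0,0,0.2],[0,0,0.1],[0,0,0],[0,0,0]], "delta_rot": [[0,0,0],[0,0,0],[0,0,0],[0,0,0],[0,0,0]]}}

```text
time_s: 4.7
ee_pos: [622.1, 36.8, 115.6]
eef_rot: [0.746, 0.666, 0.0, 0.0]
force: [0.5, -0.0, 0.2]
finger_gap: 0.7
```

>>> {"name": "move_arm", "arguments": {"travel": [[0,0,0.2],[0,0,0.2],[0,0,0.2],[0,0,0.1],[0,0,0],[0,0,0]], "delta_rot": [[0,0,0],[0,0,0],[0,0,0],[0,0,0],[0,0,0],[0,0,0]]}}

```text
time_s: 5.3
ee_pos: [623.0, 37.4, 109.2]
eef_rot: [0.746, 0.666, 0.001, 0.0]
force: [2.2, 2.8, 3.2]
finger_gap: 0.8
```

>>> {"name": "move_arm", "arguments": {"travel": [[0,0,0.1],[0,0,0.1],[0,0,0],[0,0,0],[0,0,0]], "delta_rot": [[0,0,0],[0,0,0],[0,0,0],[0,0,0],[0,0,0]]}}

```text
time_s: 5.8
ee_pos: [621.9, 36.7, 106.4]
eef_rot: [0.746, 0.666, -0.0, -0.0]
force: [3.2, 0.5, 2.9]
finger_gap: 0.5
```

>>> {"name": "move_arm", "arguments": {"travel": [[0,0,0.1],[0,0,0.1],[0,0,0],[0,0,0],[0,0,0]], "delta_rot": [[0,0,0],[0,0,0],[0,0,0],[0,0,0],[0,0,0]]}}

```text
time_s: 6.3
ee_pos: [622.0, 36.9, 104.5]
eef_rot: [0.746, 0.666, 0.0, -0.0]
force: [2.9, 1.4, 2.7]
finger_gap: 0.4
```

Run:
```python
from h import *
s=manip.state();print(s["ee_pos"],s["force"])
c=cam("top");d=c["depth"]; v,u=np.mgrid[150:270,280:420]; p=cv2.undistortPoints(np.c_[u.ravel(),v.ravel()].astype(float)[:,None],c["K"],c["D"])[:,0]
X=(np.c_[p,np.ones(len(p))]*d[150:270,280:420].reshape(-1,1)-c["t"])@c["R"]
S=X[(X[:,2]>88)&(X[:,2]<106)]; q=np.linalg.lstsq(np.c_[S[:,:2],np.ones(len(S))],S[:,2],rcond=None)[0]; print("tilt",q[:2])
```

```text
[622.01928644  36.8784477  104.50649653] [2.89243993 1.43952583 2.66780809]
tilt [-0.03689789 -0.02180537]
```

>>> {"name": "move_arm", "arguments": {"travel": [[0,0,-0.3],[0,0,-0.3],[0,0,-0.3],[0,0,-0.5],[0,0,-2],[0,0,-2],[0,0,0]], "delta_rot": [[0,0,0],[0,0,0],[0,0,0],[0,0,0],[0,0,0],[0,0,0],[0,0,0]]}}

```text
time_s: 7.05
ee_pos: [623.7, 36.7, 161.4]
eef_rot: [0.746, 0.666, 0.002, 0.001]
force: [0.9, 0.0, 0.3]
finger_gap: 0.7
```

>>> {"name": "move_arm", "arguments": {"travel": [[2.6,0,0],[2.6,0,0],[2.6,0,0],[2.6,0,0],[2.6,0,0],[2.6,0,0],[2.6,0,0],[2.6,0,0],[0,0,0],[0,0,0]], "delta_rot": [[0,0,0],[0,0,0],[0,0,0],[0,0,0],[0,0,0],[0,0,0],[0,0,0],[0,0,0],[0,0,0],[0,0,0]], "grip": 1.5}}

```text
time_s: 8.05
ee_pos: [644.8, 243.7, 157.5]
eef_rot: [0.745, 0.667, -0.001, -0.0]
force: [-0.0, -0.5, -0.2]
finger_gap: 14.6
```

```bash
cat >> h.py <<'E'
def tilt(c):
    d=c["depth"]; v,u=np.mgrid[150:270,280:420]; p=cv2.undistortPoints(np.c_[u.ravel(),v.ravel()].astype(float)[:,None],c["K"],c["D"])[:,0]
    X=(np.c_[p,np.ones(len(p))]*d[150:270,280:420].reshape(-1,1)-c["t"])@c["R"]
    S=X[(X[:,2]>88)&(X[:,2]<106)]; q=np.linalg.lstsq(np.c_[S[:,:2],np.ones(len(S))],S[:,2],rcond=None)[0]
    r=cv2.minAreaRect(S[:,:2].astype(np.float32)); return "tilt",q[:2],"cab",r
E
python3 - <<'E'
from h import *
s=manip.state();print(s["ee_pos"],s["force"]); c=cam("top");print(*tilt(c))
cv2.imwrite("pics/a.png",cv2.resize(c["img"][110:260,200:400],None,fx=4,fy=4,interpolation=cv2.INTER_CUBIC))
E
```

```text
[644.77407701 243.69991655 157.47249745] [-0.0189317  -0.54061856 -0.22827448]
tilt [-0.00035276 -0.00121   ] cab ((530.446533203125, -64.07601928710938), (260.3141784667969, 202.66761779785156), 83.57628631591797)
```

View pics/a.png

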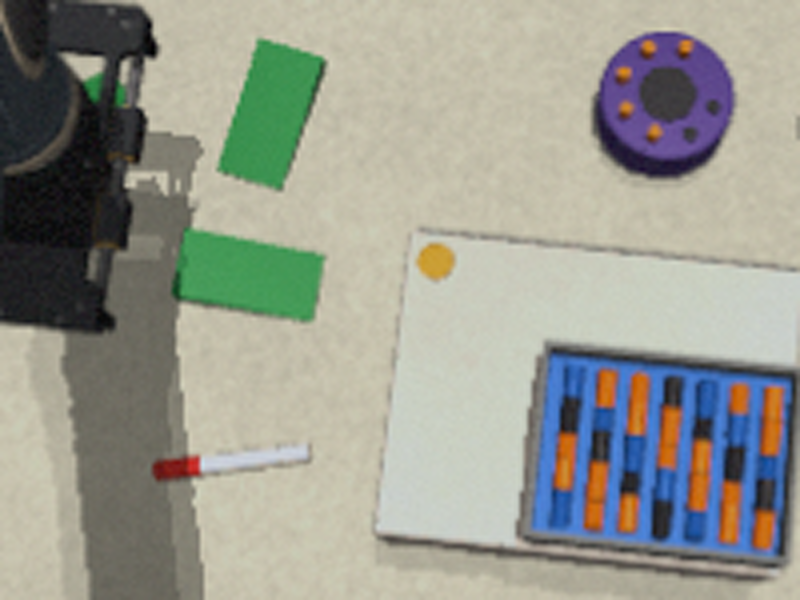

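The unit came back level and hasn't moved. The fingers are behind the wedge's thick end, which sits at crop (180,265). Going down.

>>> {"name": "move_arm", "arguments": {"travel": [[0,0,3],[0,0,4],[0,0,4],[0,0,2.5],[0,0,0.5],[0,0,0],[0,0,0]], "delta_rot": [[0,0,0],[0,0,0],[0,0,0],[0,0,0],[0,0,0],[0,0,0],[0,0,0]]}}

```text
time_s: 8.8
ee_pos: [646.9, 243.0, 20.4]
eef_rot: [0.746, 0.666, 0.001, 0.001]
force: [0.1, -0.6, 0.3]
finger_gap: 15.1
```

Run:
```python
from h import *
s=manip.state();print(s["ee_pos"],s["force"]); c=cam("side")
cv2.imwrite("pics/b.png",cv2.resize(c["img"][140:260,290:440],None,fx=5,fy=5,interpolation=cv2.INTER_CUBIC)[:600])
```

```text
[646.93375058 243.00232714  20.3969947 ] [ 0.08019594 -0.57805794  0.33971674]
```

View pics/b.png

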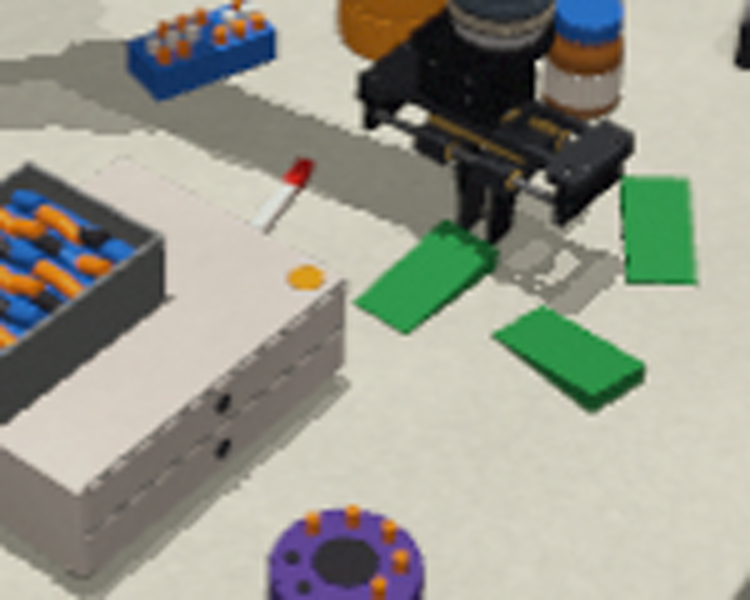

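The fingers stand just behind the thick end, near (480,225) in the crop. Next I lower 4 mm and push about 90 mm.

>>> {"name": "move_arm", "arguments": {"travel": [[0,0,0.2],[0,0,0.2],[-0.5,0,0],[-0.5,0,0],[-0.5,0,0],[-0.5,0,0],[-0.5,0,0],[-0.5,0,0],[0,0,0]], "delta_rot": [[0,0,0],[0,0,0],[0,0,0],[0,0,0],[0,0,0],[0,0,0],[0,0,0],[0,0,0],[0,0,0]]}}

```text
time_s: 9.75
ee_pos: [642.2, 212.3, 14.6]
eef_rot: [0.746, 0.666, -0.0, 0.0]
force: [0.1, -1.1, 0.0]
finger_gap: 14.9
```

>>> {"name": "move_arm", "arguments": {"travel": [[-0.6,0,0],[-0.6,0,0],[-0.6,0,0],[-0.6,0,0],[-0.6,0,0],[-0.6,0,0],[-0.6,0,0],[-0.6,0,0],[-0.6,0,0],[0,0,0],[0,0,0]], "delta_rot": [[0,0,0],[0,0,0],[0,0,0],[0,0,0],[0,0,0],[0,0,0],[0,0,0],[0,0,0],[0,0,0],[0,0,0],[0,0,0]]}}

```text
time_s: 10.85
ee_pos: [636.1, 159.9, 14.6]
eef_rot: [0.746, 0.666, 0.0, -0.0]
force: [0.6, 0.6, -1.0]
finger_gap: 15.0
```

Run:
```python
from h import *
s=manip.state();print(s["ee_pos"],s["force"]); c=cam("side")
cv2.imwrite("pics/c.png",cv2.resize(c["img"][160:260,300:430],None,fx=6,fy=6,interpolation=cv2.INTER_CUBIC))
```

```text
[636.05405163 159.88516077  14.55672686] [ 0.58938175  0.59069991 -1.03014914]
```

View pics/c.png

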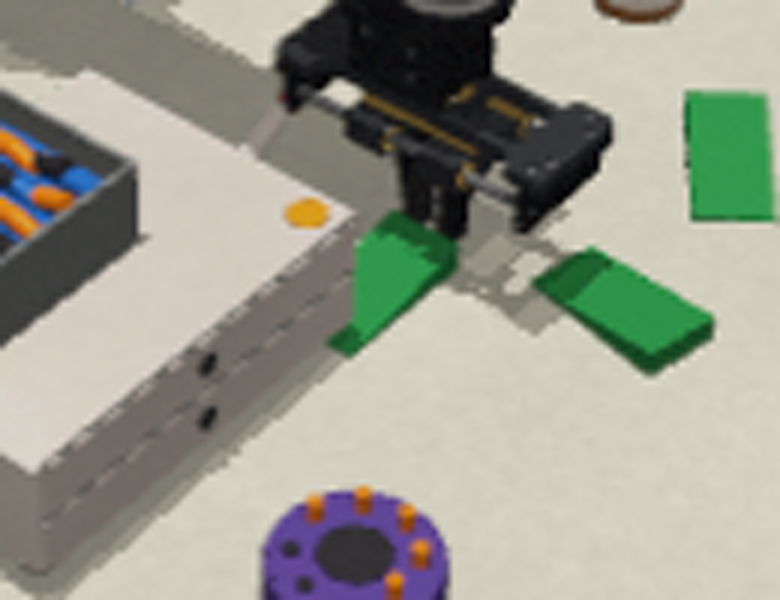

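The tip is now under the unit's edge, with its near corner at crop (345,345). By dead reckoning it is about 13 mm short of the foot's middle. I'll go on more slowly, watching the force.

>>> {"name": "move_arm", "arguments": {"travel": [[-0.4,0,0],[-0.4,0,0],[-0.4,0,0],[-0.4,0,0],[-0.4,0,0],[0,0,0],[0,0,0]], "delta_rot": [[0,0,0],[0,0,0],[0,0,0],[0,0,0],[0,0,0],[0,0,0],[0,0,0]]}}

```text
time_s: 11.6
ee_pos: [633.8, 140.0, 14.6]
eef_rot: [0.746, 0.666, 0.0, 0.0]
force: [-0.3, 0.2, -0.7]
finger_gap: 14.7
```

>>> {"name": "move_arm", "arguments": {"travel": [[-0.3,0,0],[-0.3,0,0],[-0.3,0,0],[0,0,0],[0,0,0]], "delta_rot": [[0,0,0],[0,0,0],[0,0,0],[0,0,0],[0,0,0]]}}

```text
time_s: 12.1
ee_pos: [632.8, 131.0, 14.6]
eef_rot: [0.746, 0.666, -0.0, 0.0]
force: [0.5, 0.4, 0.6]
finger_gap: 15.1
```

Run:
```python
from h import *
s=manip.state();print(s["ee_pos"],s["force"])
c=cam("top");print(*tilt(c));m=green(c,(240,155,320,200));_,P,r=quad(c,m,12);print(r)
c=cam("side");print(plane(c,[(357.5,217.5)],1))
```

```text
[632.76250034 130.99160216  14.56057688] [0.50115007 0.38012352 0.57524022]
tilt [-0.00605866 -0.00644804] cab ((553.2398071289062, -42.16990661621094), (308.6820068359375, 244.80963134765625), 82.97237396240234)
((628.7160034179688, 86.19062805175781), (40.93362808227539, 50.67393493652344), 84.35420989990234)
[[644.82155113  49.93113429   1.        ]]
```

>>> {"name": "move_arm", "arguments": {"travel": [[-0.2,0,0],[-0.2,0,0],[0,0,0],[0,0,0]], "delta_rot": [[0,0,0],[0,0,0],[0,0,0],[0,0,0]]}}

```text
time_s: 12.6
ee_pos: [632.3, 127.1, 14.5]
eef_rot: [0.746, 0.666, -0.0, -0.0]
force: [-0.0, 0.0, -0.1]
finger_gap: 15.0
```

>>> {"name": "move_arm", "arguments": {"travel": [[-0.2,0,0],[-0.2,0,0],[0,0,0],[0,0,0]], "delta_rot": [[0,0,0],[0,0,0],[0,0,0],[0,0,0]]}}

```text
time_s: 13.0
ee_pos: [631.8, 123.1, 14.6]
eef_rot: [0.746, 0.666, -0.0, 0.0]
force: [-0.5, -0.4, -0.3]
finger_gap: 15.1
```

>>> {"name": "move_arm", "arguments": {"travel": [[-0.2,0,0],[0,0,0],[0,0,0]], "delta_rot": [[0,0,0],[0,0,0],[0,0,0]]}}

```text
time_s: 13.3
ee_pos: [631.6, 121.2, 14.5]
eef_rot: [0.746, 0.666, 0.0, 0.0]
force: [-0.6, -0.2, -0.1]
finger_gap: 14.7
```

>>> {"name": "move_arm", "arguments": {"travel": [[-0.2,0,0],[0,0,0],[0,0,0]], "delta_rot": [[0,0,0],[0,0,0],[0,0,0]]}}

```text
time_s: 13.6
ee_pos: [631.4, 119.2, 14.5]
eef_rot: [0.746, 0.666, -0.0, 0.0]
force: [-0.6, -0.4, -0.0]
finger_gap: 14.8
```

>>> {"name": "move_arm", "arguments": {"travel": [[-0.2,0,0],[0,0,0],[0,0,0]], "delta_rot": [[0,0,0],[0,0,0],[0,0,0]]}}

```text
time_s: 13.9
ee_pos: [631.2, 117.3, 14.5]
eef_rot: [0.746, 0.666, -0.0, -0.0]
force: [0.0, 0.2, -0.9]
finger_gap: 15.1
```

>>> {"name": "move_arm", "arguments": {"travel": [[-0.2,0,0],[0,0,0],[0,0,0]], "delta_rot": [[0,0,0],[0,0,0],[0,0,0]]}}

```text
time_s: 14.2
ee_pos: [631.0, 116.0, 14.5]
eef_rot: [0.746, 0.666, 0.0, -0.0]
force: [0.7, 2.4, -0.4]
finger_gap: 15.4
```

>>> {"name": "move_arm", "arguments": {"travel": [[-0.15,0,0],[0,0,0],[0,0,0]], "delta_rot": [[0,0,0],[0,0,0],[0,0,0]]}}

```text
time_s: 14.5
ee_pos: [630.8, 114.7, 14.5]
eef_rot: [0.746, 0.666, 0.0, -0.0]
force: [0.1, 5.1, 0.2]
finger_gap: 15.0
```

The force rises from 0.2 to 2.4 to 5.1 N, so the wedge has taken up the foot. One small extra nudge, then I back off.

>>> {"name": "move_arm", "arguments": {"travel": [[-0.1,0,0],[0,0,0],[0,0,0],[0,0,0]], "delta_rot": [[0,0,0],[0,0,0],[0,0,0],[0,0,0]]}}

```text
time_s: 14.9
ee_pos: [630.7, 113.8, 14.5]
eef_rot: [0.746, 0.666, 0.0, -0.0]
force: [0.7, 4.4, -0.7]
finger_gap: 15.0
```

>>> {"name": "move_arm", "arguments": {"travel": [[0.3,0,0],[0.7,0,0],[1,0,0],[0,0,-3],[0,0,-4.5],[0,0,-4.5],[0,0,-2],[0,0,0]], "delta_rot": [[0,0,0],[0,0,0],[0,0,0],[0,0,0],[0,0,0],[0,0,0],[0,0,0],[0,0,0]]}}

```text
time_s: 15.7
ee_pos: [635.3, 133.2, 158.6]
eef_rot: [0.746, 0.666, 0.003, 0.002]
force: [0.1, -0.5, -1.3]
finger_gap: 15.2
```

Run:
```python
from h import *
s=manip.state();print(s["ee_pos"],s["force"])
c=cam("top");print(*tilt(c));
c=cam("side")
cv2.imwrite("pics/d.png",cv2.resize(c["img"][160:260,300:430],None,fx=6,fy=6,interpolation=cv2.INTER_CUBIC))
```

```text
[635.32387576 133.22293427 158.63685582] [ 0.05886521 -0.5377361  -1.31228963]
tilt [0.00224145 0.00040591] cab ((530.7720336914062, -64.66497802734375), (261.00128173828125, 203.41806030273438), 83.7454605102539)
```

View pics/d.png

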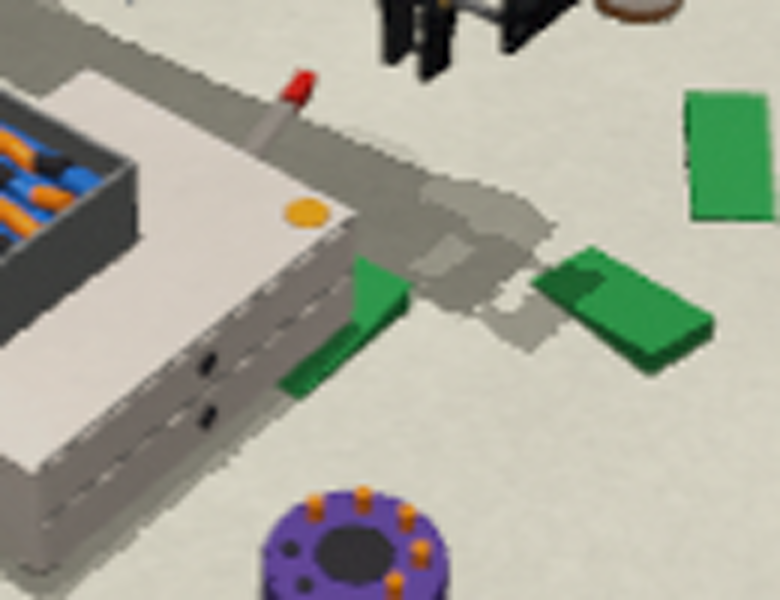

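The wedge is snug under the foot, with its near edge running from crop (290,385) to (405,295). The unit is level within 0.002 rad and has moved less than 1 mm. Now the final press.

>>> {"name": "move_arm", "arguments": {"travel": [[-2,0,0],[-3,0,0],[-3,0,0],[-1.7,0,0],[0,0,1.5],[0,0,1.5],[0,0,0.8],[0,0,0],[0,0,0],[0,0,0]], "delta_rot": [[0,0,0],[0,0,0],[0,0,0],[0,0,0],[0,0,0],[0,0,0],[0,0,0],[0,0,0],[0,0,0],[0,0,0]], "grip": 0}}

```text
time_s: 16.8
ee_pos: [622.4, 37.1, 116.8]
eef_rot: [0.746, 0.666, 0.0, 0.0]
force: [-0.5, -0.6, 0.5]
finger_gap: 0.5
```

>>> {"name": "move_arm", "arguments": {"travel": [[0,0,0.2],[0,0,0.2],[0,0,0],[0,0,0],[0,0,0]], "delta_rot": [[0,0,0],[0,0,0],[0,0,0],[0,0,0],[0,0,0]]}}

```text
time_s: 17.3
ee_pos: [622.0, 36.3, 112.6]
eef_rot: [0.746, 0.666, 0.0, 0.0]
force: [-0.6, 0.1, 0.6]
finger_gap: 0.5
```

>>> {"name": "move_arm", "arguments": {"travel": [[0,0,0.1],[0,0,0.1],[0,0,0],[0,0,0],[0,0,0]], "delta_rot": [[0,0,0],[0,0,0],[0,0,0],[0,0,0],[0,0,0]]}}

```text
time_s: 17.8
ee_pos: [622.2, 36.3, 111.2]
eef_rot: [0.746, 0.666, 0.0, 0.0]
force: [-1.1, 0.3, 5.8]
finger_gap: 0.3
```

>>> {"name": "move_arm", "arguments": {"travel": [[0,0,0.1],[0,0,0],[0,0,0],[0,0,0]], "delta_rot": [[0,0,0],[0,0,0],[0,0,0],[0,0,0]]}}

```text
time_s: 18.2
ee_pos: [622.3, 36.4, 111.1]
eef_rot: [0.746, 0.666, 0.001, -0.0]
force: [-3.1, 1.4, 9.6]
finger_gap: -0.1
```

>>> {"name": "move_arm", "arguments": {"travel": [[0,0,0.04],[0,0,0],[0,0,0],[0,0,0],[0,0,0],[0,0,0]], "delta_rot": [[0,0,0],[0,0,0],[0,0,0],[0,0,0],[0,0,0],[0,0,0]]}}

```text
time_s: 18.8
ee_pos: [622.3, 36.4, 111.0]
eef_rot: [0.746, 0.666, 0.001, -0.0]
force: [-4.2, 0.4, 13.1]
finger_gap: 0.4
```

Run:
```python
from h import *
c=cam("top"); s=manip.state();print(s["time_s"],s["ee_pos"],s["force"])
print(*tilt(c)); c=cam("side"); s=manip.state();print(s["ee_pos"],s["force"])
cv2.imwrite("pics/e.png",cv2.resize(c["img"][160:260,300:430],None,fx=6,fy=6,interpolation=cv2.INTER_CUBIC))
```

```text
18.85 [622.28733407  36.38026382 111.04746025] [-4.10127525 -0.48243435 12.4795679 ]
tilt [0.0008279  0.00040718] cab ((529.6447143554688, -76.03048706054688), (237.90162658691406, 203.4625701904297), 83.6535415649414)
[622.27825313  36.38754657 111.03801581] [-4.5456457   0.51172003 13.06787798]
```

View pics/e.png

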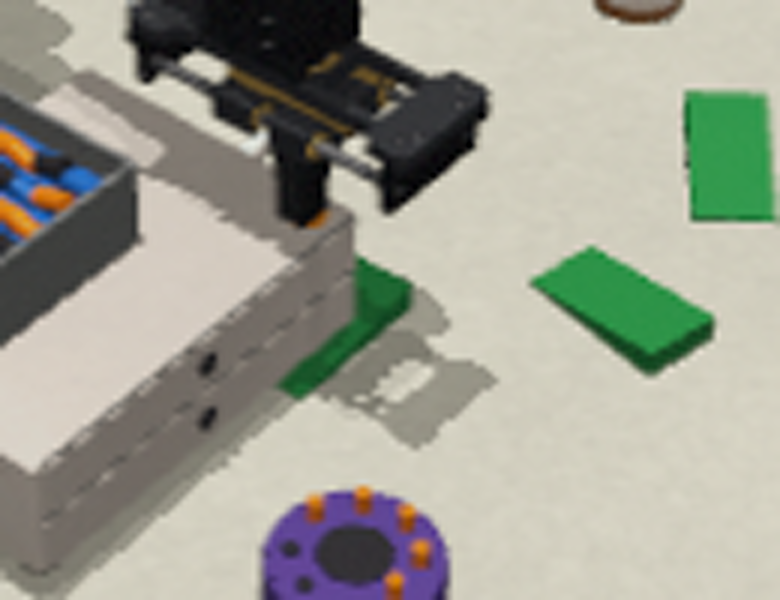

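The closed fingertips are pressing the sticker near (305,218), with the wedge in place at (350,330). The force is about 13 N and steady, with the unit level. Handing in.

```bash
python3 -c "
from workcell import manip
print(manip.hand_in()); print(manip.state()['force'])"
```

```text
the job is handed in; nothing more can be done
None
the job is handed in; nothing more can be done
```

I handed the job in with the fingertips pressing the sticker at about 13 N; the hand-in gives no verdict.

- **Rock test:** I pressed the sticker corner about 6.5 mm down with about 3 N. The unit tilted about 0.043 rad and came back level when I let go.
- **Wedge:** I pushed the nearest green wedge along the bench under the short foot until the push rose to about 5 N. By dead reckoning, its thin edge was then about 33 mm past the foot's middle. I backed the fingers off, and the unit was level within about 0.002 rad and had moved less than 1 mm.
- **Final press:** The fingertips barely sank as the force went from about 6 N to 13 N, so the unit no longer rocks. It was level within about 0.001 rad under the press and the readings were steady. The press is a little above the suggested 10 N.

**Check that disagreed:** while the gripper covered part of the unit, the top camera's fit of the unit's outline was off. I took the unit's position from the clear view just before the press instead. I saw no bystander move in the pictures, but I did not measure their positions.

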